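# Set two trowels on their sloped rests, under the lip and against the cleat

## Robot

A 7-joint arm with a two-finger parallel gripper is mounted at the origin on the work surface. World frame = base frame: x ahead of the robot, y to its left, z up, the work surface at z = 0. Lengths are in m, angles in degrees, forces in N, time in s.
With the tool pointing down it reaches from about 0.425 to 0.875 m from the base axis. Payload 4.7 kg.
Tool frame: the origin (TCP) lies between the finger pads; the fingertips stand env.finger_overhang ahead of it and the grasp point (between the pads) lies 5 mm behind it (env.finger_overhang is the distance from the TCP to the fingertips, in m); z points along the fingers, y is the line along which they close (so a half turn about z gives the same grasp; the last joint's range is limited). The gripper opens to 87 mm and grips with 3 to 60 N. Pads are 19 mm wide; open, the fingers measure 117 mm over their backs; the gripper's body (75 mm by 190 mm) begins 51 mm behind the grasp point.
Start: joints at [75.522, 18.392, -4.016, 83.108, 1.295, 78.541, -3.26], TCP at [0.171, -0.627, 0.237] pointing down, gripper open.
Joint ranges: [-163.93, 163.93], [-17.29, 119.83], [-79.2, 71.16], [3.27, 140.29], [-89.18, 269.18], [5.43, 117.66], [-154.24, 154.24]. Speed limits (degrees/s): [147.25, 147.25, 180, 180, 180, 180, 180].

## Interface

Orientations are given as [roll, pitch, yaw] about the fixed x, y, z axes, in that order (R = Rz(yaw) Ry(pitch) Rx(roll)).
In Python, from cell import telemetry, eyes, env, models gives the robot as it stands. The module is installed in compiled form; this text tells all that it offers.
- The arm moves only by the tool drive_tool, never from a script. Its arguments are lists of equal length, an entry for each row: "angular": the turn, a rotation vector about the tool's x, y, z in rad, a list of three; "delta_pos": the shift along the tool's x, y, z in cm, a list of three; "gripper": the finger opening in cm, from 0 to 8.7. A call has 1 to 20 rows; each row shifts and turns the commanded pose from where the row before left it, along the tool's axes as they then stand; what a row does not reach is not made up. A row lasts 1/10 s, in which the tool goes at most 50 mm and 8.59 degrees, less where a joint would pass 70% of its speed; a pose out of reach is approached as far as the arm can. A call with a gripper value outside its range is refused whole. The fingers move at their own pace and stop on an object; "squeeze" is the grip in N (left out, the last holds). Time passes only in rows, so rows that do not move let the fingers close. It gives the time, the measured TCP pose, the force, the opening and the grip force at its end, in the units of the state.
- telemetry.get_obs(): the state, without advancing time (a new reading comes with each control period).
- eyes.read_camera(name): name is "scene" or "side" or "wrist"; returns a dict with "pixels" (480x640x3 uint8, red, green, blue), "mtx" (3x3 intrinsics, pixels), "D" ([k1, k2, p1, p2, k3] as OpenCV has them; the pictures are not rectified), "origin" and "orientation" of the camera in the world. Camera axes: x right, y down, z forward; pixel columns grow to the right and rows downward; lengths in m; the calibration is good to about 2 mm. A picture is of the moment at which its call begins. There is no depth.
- env.sign_off(): hands the job in; it is judged then, once.
Trained networks look in a picture, given as the dict that the camera call returned (one of the last four; its "shot" number tells which), for a name from the list of things; names that differ only in an ending like _2 or _b are one class to them, and where a whole thing is asked for, a point or a joint stands for the part that bears it (a point fixed in the world has none). Each returns a list of dicts, best first, with "p" (0 to 1); they miss things now and then, are a little off and sometimes report something else, mostly with a low value. They report only what shows in the picture. A call takes as long as a camera call. They do not tell look-alikes from the thing itself.
- models.search_frame(picture, target): "centre" ([column, row] in pixels, amid what is visible of it).
- models.cut_out(picture, target): "pixels" (480x640 bool, what is visible of it) and "centre" ([column, row] in pixels, amid what is visible of it).
The state is a dict: "time_s": time; "qpos": joint angles; "joint_velocities": joint speeds; "effort": joint torques, N m; "tool_pos": TCP position; "tool_rot": TCP orientation; "force": force on the tool from outside, world axes, zero at the start; "wrist_torque": the same for the moment, N m; "grip_width": finger opening in m; "grasp_force": force on a finger pad.
Only numpy, scipy, OpenCV 4.12 (cv2) and the standard library are available. Lean on these libraries where they do the work, as an engineer would, in place of code of your own. Each camera call takes 0.05 s, during which the arm holds its last target. There are 200 camera calls.

## Task

Set each finished trowel lengthwise on the sloped wooden rest of its own width (the wide trowel on the wide rest, the narrow one on the narrow rest), handle up and roughly centred across it, with the lower end of the blade slid under the low steel lip and fully home, square against the cleat, whose place on the board differs from rest to rest. The blades must lie flat on the boards and stay there when you let go; set them down and push them home gently, do not drop or ram them, and leave the dark steel block and the steel tray where they are.

Things in the scene. Friction and masses are not known exactly. Their poses are not given: they have to be found in the camera images.
- wide_trowel_grip (a point): centre of the wide trowel's handle: straight wood, 110 long, 28 wide, 24 mm high, 26 mm clear above the blade's spine, on a flat steel blade 170 x 90 x 4 mm. The point is 46 mm above the blade's underside, over its middle. x along handle and blade, y across, z out of the blade's top. About 380 g; both ends alike, either may be the lower. Starts flat on the bench
- wide_trowel_sole (a point): middle of the underside of the wide trowel's blade, same axes; the blade's ends lie 85 mm from it along x, its sides 45 mm along y
- narrow_trowel_grip (a point): centre of the narrow trowel's handle: straight wood, 94 long, 28 wide, 24 mm high, 26 mm clear above the blade's spine, on a flat steel blade 140 x 64 x 4 mm. The point is 46 mm above the blade's underside, over its middle. x along handle and blade, y across, z out of the blade's top. About 280 g; both ends alike, either may be the lower. Starts flat on the bench
- narrow_trowel_sole (a point): middle of the underside of the narrow trowel's blade, same axes; the blade's ends lie 70 mm from it along x, its sides 32 mm along y
- wide_rest: fixed plywood board, 110 mm wide, 213 mm long, rising at 18 deg away from the robot. Origin: on its face near the low end, mid width; x up the slope, y across, z square out. A rigid steel cleat across it is bolted with its stop face anywhere from x = 0 to 45 mm (not reported: feel for it); its lip reaches 14 mm further up, underside 8.5, top 12.5 mm off the board. Trowels do not slide down by themselves
- narrow_rest: fixed plywood board, 84 mm wide, 183 mm long, rising at 22 deg away from the robot. Origin: on its face near the low end, mid width; x up the slope, y across, z square out. A rigid steel cleat across it is bolted with its stop face anywhere from x = 0 to 45 mm (not reported: feel for it); its lip reaches 14 mm further up, underside 8.5, top 12.5 mm off the board. Trowels do not slide down by themselves
- anvil_block: dark steel block 100 x 160 x 45 mm beyond the work; origin under its centre; a bystander
- tin: open steel tray 110 x 150 x 50 mm nearer the robot than the rests; origin under its centre; a bystander
Things that resemble listed ones, but are neither listed nor needed, are in the scene too. What is shaped like the part that bears narrow_trowel_grip but yellow is not meant. Leave any purple look-alike of the part that bears wide_trowel_grip alone.

How it is judged (in metres and radians):
At the end, for the whole second after the job is handed in: each trowel rests still on the rest of its own width, handle up, flat on the board (within 3 mm and 0.05 rad), its lower end under the lip and within 3 mm of the cleat, square to it (within 0.06 rad) and centred across the board within 13 mm (x of wide_trowel_sole in the frame of wide_cleat between 0.082 and 0.088 m and y of wide_trowel_sole in the frame of wide_rest between -0.013 and 0.013 m and z of wide_trowel_sole in the frame of wide_rest between -0.003 and 0.003 m and angle between the z axis of wide_trowel_sole and the z axis of wide_rest, either way round below 0.05 rad and angle between the x axis of wide_trowel_sole and the x axis of wide_rest, either way round below 0.06 rad and angle between each of wide_trowel_sole, narrow_trowel_sole's own z axis and vertical below 1 rad and linear speed of each of wide_trowel, narrow_trowel below 0.01 m/s and x of narrow_trowel_sole in the frame of narrow_cleat between 0.067 and 0.073 m and y of narrow_trowel_sole in the frame of narrow_rest between -0.013 and 0.013 m and z of narrow_trowel_sole in the frame of narrow_rest between -0.003 and 0.003 m and angle between the z axis of narrow_trowel_sole and the z axis of narrow_rest, either way round below 0.05 rad and angle between the x axis of narrow_trowel_sole and the x axis of narrow_rest, either way round below 0.06 rad); the robot touches nothing.
It fails at once if a trowel is rammed against its rest (over 40 N on the cleat, or over 150 N in all) (contact force between wide_trowel and wide_cleat above 40 N or contact force between narrow_trowel and narrow_cleat above 40 N or contact force between wide_trowel and wide_rest above 150 N or contact force between narrow_trowel and narrow_rest above 150 N).
It fails at once if a trowel is dropped (free of the fingers and faster than 0.5 m/s, a fall of some 13 mm) ((contact force between wide_trowel and the fingers below 0.05 N and linear speed of wide_trowel above 0.5 m/s) or (contact force between narrow_trowel and the fingers below 0.05 N and linear speed of narrow_trowel above 0.5 m/s)).
It fails at once if the steel block or the tray is shifted by more than 30 mm (distance of any of anvil_block, tin from where it was at the start of the episode above 0.03 m).
It also fails if it takes over 59 s, if anything falls off the work surface, if the arm or the gripper's body presses on something with over 40 N, if the wrist force passes 120 N, or if a joint passes its speed limit or range.

## Working session

There is one attempt and no reset: what is moved stays moved. The work goes in short steps, Python scripts to look and compute and a tool call to move; the robot and the scene stay as the last step left them, time stands still between calls to the robot, and variables do not carry over. Pictures are saved under pics/ and viewed, at most 10 in all, crops included, and the job is handed in when it is done.

Besides the shell and the picture viewer there is one more tool, called after ">>>" as name(argument=value, ...) on one line, values as JSON. drive_tool: Moves the arm, as the interface text tells. Its arguments: {"type":"object","properties":{"angular":{"type":"array","items":{"type":"array","items":{"type":"number"}}},"delta_pos":{"type":"array","items":{"type":"array","items":{"type":"number"}}},"gripper":{"type":"array","items":{"type":"number"}},"squeeze":{"type":"number"}},"required":["angular","delta_pos","gripper"]}

```bash
mkdir -p pics; cat > h.py <<'E'
import numpy as np, cv2, json
from scipy.spatial.transform import Rotation as R
from cell import telemetry, eyes, env, models
E
python3 - <<'E'
from h import *
o=telemetry.get_obs(); print({k:np.round(v,3).tolist() for k,v in o.items()}, env.finger_overhang)
ims=[]
for n in ("scene","side"):
    p=eyes.read_camera(n); cv2.imwrite(f"pics/{n}0.png",p["pixels"][:,:,::-1])
    print(n,{k:(np.round(v,4).tolist() if not isinstance(v,(int,str)) else v) for k,v in p.items() if k!="pixels"})
    for t in ("wide_trowel_grip","narrow_trowel_grip","wide_rest","narrow_rest","anvil_block","tin"):
        print(t,[(np.round(d["centre"]).tolist(),round(d["p"],2),int(d["pixels"].sum())) for d in models.cut_out(p,t)])
E
```

```text
{'time_s': 0.0, 'qpos': [75.523, 18.44, -4.016, 83.175, 1.293, 78.54, -3.259], 'joint_velocities': [0.062, 0.014, -0.004, 0.157, 0.075, 0.016, -0.077], 'effort': [0.0, -49.129, -0.404, -31.253, -0.064, 0.044, 0.0], 'tool_pos': [0.171, -0.627, 0.235], 'tool_rot': [-179.889, 0.004, 15.287], 'force': [-0.285, -0.249, 0.252], 'wrist_torque': [-0.043, -0.018, 0.044], 'grasp_force': 0.0, 'grip_width': 0.087} 0.014
scene {'mtx': [[486.2298, 0.0, 315.555], [0.0, 486.2298, 235.6973], [0.0, 0.0, 1.0]], 'D': [-0.1273, 0.0, 0.0, 0.0, 0.0], 'origin': [1.1815, -0.0918, 0.9745], 'orientation': [-144.6759, 0.6775, 91.4624], 'shot': 1}
wide_trowel_grip [([207.0, 249.0], 0.96, 2249), ([130.0, 260.0], 0.95, 2374)]
narrow_trowel_grip [([289.0, 186.0], 0.82, 1078), ([284.0, 253.0], 0.75, 1375)]
wide_rest [([472.0, 277.0], 0.81, 3555)]
narrow_rest []
anvil_block [([279.0, 343.0], 0.77, 4035)]
tin [([470.0, 160.0], 0.83, 2393)]
side {'mtx': [[536.8112, 0.0, 319.8722], [0.0, 536.8112, 243.7335], [0.0, 0.0, 1.0]], 'D': [-0.1465, 0.0, 0.0, 0.0, 0.0], 'origin': [-0.0013, 0.6262, 1.132], 'orientation': [-139.9162, 0.6885, -144.606], 'shot': 2}
wide_trowel_grip [([396.0, 154.0], 0.77, 1072)]
narrow_trowel_grip [([334.0, 229.0], 0.97, 1090), ([402.0, 266.0], 0.81, 1293)]
wide_rest [([208.0, 320.0], 0.97, 4264)]
narrow_rest [([258.0, 271.0], 0.85, 2615)]
anvil_block [([269.0, 196.0], 0.68, 1857)]
tin [([320.0, 428.0], 0.66, 4181)]
```

View pics/scene0.png

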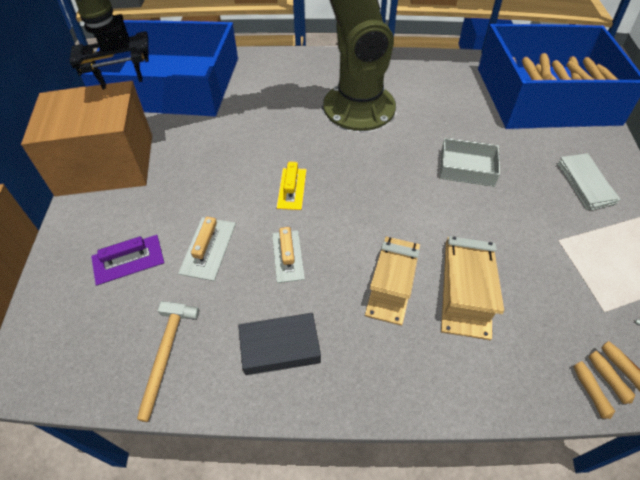

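View pics/side0.png

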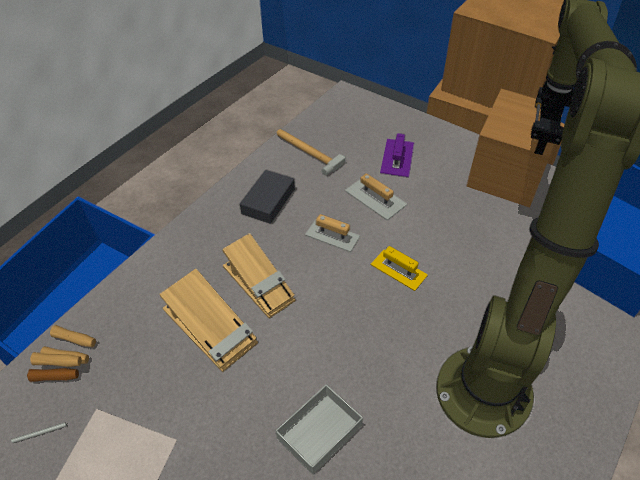

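The scene picture shows two wide-shaped candidates: the purple one at (130,260) and the wood/steel one at (207,249). I want (207,249), since purple is excluded. There are also two narrow ones: yellow at (290,186) and wood/steel at (287,253). I want (287,253), since yellow is excluded. The rests are at (395,280) narrow and (472,285) wide, with their cleats at the end nearer the robot. The side view agrees: wide trowel (377,193), narrow (332,231), wide rest (208,320), narrow rest (258,273). I'll confirm these in one enlarged crop and fit poses.

```bash
cat >> h.py <<'E'
def cam(n):
    p=eyes.read_camera(n); return p
def proj(p,X):
    Rw=R.from_euler('xyz',p["orientation"],degrees=True).as_matrix()
    Xc=(np.atleast_2d(X)-p["origin"])@Rw
    return cv2.projectPoints(Xc.reshape(-1,1,3),np.zeros(3),np.zeros(3),np.array(p["mtx"]),np.array(p["D"]))[0].reshape(-1,2)
def ray(p,uv):
    n=cv2.undistortPoints(np.array(uv,float).reshape(-1,1,2),np.array(p["mtx"]),np.array(p["D"])).reshape(-1,2)
    Rw=R.from_euler('xyz',p["orientation"],degrees=True).as_matrix()
    return np.c_[n,np.ones(len(n))]@Rw.T
def onplane(p,uv,z):
    d=ray(p,uv); o=np.array(p["origin"]); return o+d*((z-o[2])/d[:,2])[:,None]
def tri(ps,uvs):
    A=np.zeros((3,3));b=np.zeros(3)
    for p,uv in zip(ps,uvs):
        d=ray(p,uv)[0]; d/=np.linalg.norm(d); M=np.eye(3)-np.outer(d,d); A+=M; b+=M@p["origin"]
    return np.linalg.solve(A,b)
def box(lx,ly,z0,z1): return np.array([[a*lx/2,b*ly/2,c] for a in(-1,1) for b in(-1,1) for c in(z0,z1)])
def trowel(kind): 
    return [box(.17,.09,0,.004),box(.11,.028,.034,.058)] if kind=='wide' else [box(.14,.064,0,.004),box(.094,.028,.034,.058)]
def sil(p,boxes,T,s=4):
    m=np.zeros((480*s,640*s),np.uint8)
    for B in boxes:
        q=proj(p,B@T[0].T+T[1]); h=cv2.convexHull((q*s+s/2).astype(np.int32)); cv2.fillConvexPoly(m,h,1)
    return cv2.resize(m.astype(np.float32),(640,480),interpolation=cv2.INTER_AREA)
E
cat > a.py <<'E'
from h import *
from scipy.optimize import minimize
ps=[cam("scene"),cam("side")]
for k,u0,yaw0 in (("wide",[(207,249),(377,193)],0),("narrow",[(287,253),(332,231)],0)):
    ms=[]
    for p,u in zip(ps,u0):
        c=[d for d in models.cut_out(p,k+"_trowel_grip") if np.hypot(*(np.array(d["centre"])-u))<15]
        if c: ms.append((p,c[0]["pixels"].astype(np.float32)))
    x0=onplane(ps[0],u0[0],.02)[0]
    def f(v):
        T=(R.from_euler('z',v[2]).as_matrix(),np.array([v[0],v[1],0])); e=0
        for p,m in ms:
            s=sil(p,trowel(k),T); e+=np.abs(s-m).sum()/m.sum()
        return e/len(ms)
    best=min((minimize(f,[x0[0],x0[1],y],method='Nelder-Mead',options=dict(initial_simplex=[[x0[0],x0[1],y],[x0[0]+.01,x0[1],y],[x0[0],x0[1]+.01,y],[x0[0],x0[1],y+.3]],xatol=1e-4)) for y in np.radians([-60,-20,20,60,100])),key=lambda r:r.fun)
    print(k,len(ms),np.round(best.x[:2],4),np.degrees(best.x[2]),best.fun)
P=[p["pixels"] for p in ps]
cr=lambda i,x,y,w=133,h=100:cv2.resize(P[i][y:y+h,x:x+w,::-1],(400,300),interpolation=cv2.INTER_CUBIC)
cv2.imwrite("pics/crop1.png",np.vstack([np.hstack([cr(0,180,200),cr(0,365,235,146,110)]),np.hstack([cr(1,300,165),cr(1,155,230,200,150)])]))
E
python3 a.py
```

```text
wide 2 [ 0.5323 -0.3835] 170.33806928721052 0.04247535020112991
narrow 2 [ 0.5522 -0.1865] 8.603824719430381 0.05386807397007942
```

View pics/crop1.png

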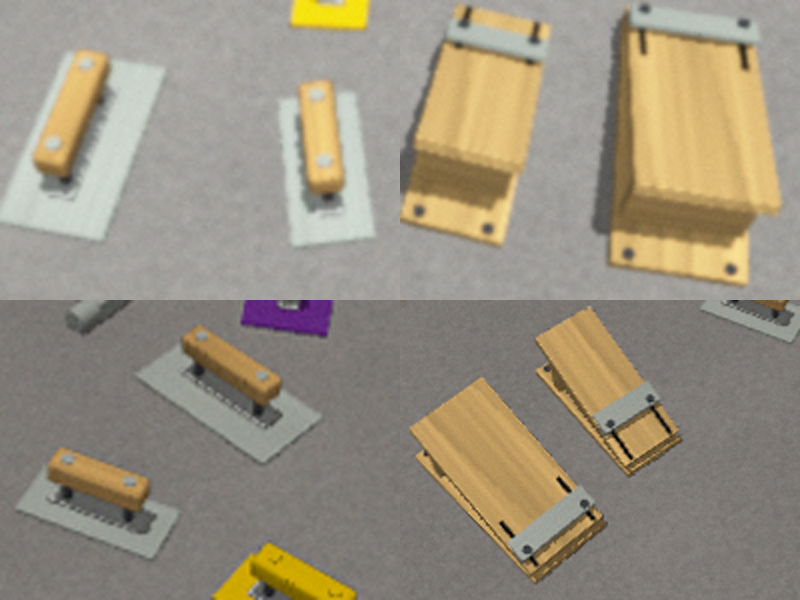

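The crop confirms both choices. The wide trowel at scene (207,249) and the narrow one at (287,253) have grey blades and wooden handles. The narrow rest's cleat sits well up the board and the wide rest's sits low. Next I'll fit the rests from the corners I read off.

```bash
cat > r.py <<'E'
from h import *
from scipy.optimize import least_squares
ps=[cam("scene"),cam("side")]
C={"wide":(.11,.213,18,[[(448.2,237.9),(495.5,242.3),(503,311),(449.7,305.4)],[(257,338.5),(221,366),(160.5,294),(196.5,269.5)]]),
   "narrow":(.084,.183,22,[[(385,238),(419.7,243),(410,296),(371.2,289)],[(295,297),(269,315.5),(222.5,250),(249,233.5)]])}
for k,(w,L,a,uv) in C.items():
    uv=[np.array(u) for u in uv]
    # scene order: low-left,low-right,far-right,far-left as seen in scene (robot at top => image left = world -y)
    # order: low -y, low +y, far +y, far -y ; side order: low -y.. checked by triangulation
    s=uv[1]
    X=[tri(ps,[uv[0][i],s[i]]) for i in range(4)]
    print(k,np.round(X,3).tolist(), [round(float(np.linalg.norm(X[i]-X[(i+1)%4])),3) for i in range(4)])
    loc=np.array([[0,-w/2,0],[0,w/2,0],[L,w/2,0],[L,-w/2,0]])
    def f(v):
        Rm=R.from_euler('zy',[v[3],-np.radians(a)]).as_matrix()
        Q=loc@Rm.T+v[:3]
        return np.r_[(proj(ps[0],Q)-uv[0]).ravel(),(proj(ps[1],Q)-s).ravel()]
    r=least_squares(f,[*(np.array(X[0])+X[1])/2,0.1],x_scale=.1)
    print(np.round(r.x,4),np.degrees(r.x[3]),np.round(r.fun,1).tolist())
E
python3 r.py
```

```text
wide [[0.505, 0.198, 0.02], [0.523, 0.307, 0.03], [0.738, 0.267, 0.093], [0.722, 0.16, 0.086]] [0.111, 0.228, 0.109, 0.23]
[ 0.5225  0.2502  0.0243 -0.1627] -9.324783904890422 [-1.0, 2.1, -2.2, 2.8, 0.2, -3.1, -0.3, -3.9, -3.3, -2.5, -3.3, -1.6, 0.6, 2.6, 1.2, 2.1]
narrow [[0.505, 0.047, 0.014], [0.522, 0.129, 0.019], [0.705, 0.079, 0.093], [0.688, -0.002, 0.091]] [0.084, 0.204, 0.082, 0.204]
[ 0.523   0.0848  0.0208 -0.2398] -13.740912110754806 [-1.0, 2.2, -0.6, 2.2, 0.9, -3.1, -0.4, -2.7, -2.6, -2.8, -2.9, -4.2, 1.4, 3.0, 1.6, 4.4]
```

```bash
cat >> r.py <<'E'
print("----")
lip={"wide":[(246.5,324),(210,350)],"narrow":[(252.5,286.5),(280,271)]}
for k,(w,L,a,uv) in C.items():
    uv=[np.array(u) for u in uv]
    def f(v):
        l=v[4]; loc=np.array([[0,-w/2,0],[0,w/2,0],[l,w/2,0],[l,-w/2,0]])
        Rm=R.from_euler('zy',[v[3],-np.radians(a)]).as_matrix(); Q=loc@Rm.T+v[:3]
        return np.r_[(proj(ps[0],Q)-uv[0]).ravel(),(proj(ps[1],Q)-uv[1]).ravel()]
    r=least_squares(f,[.5,.1,.02,-.15,L],x_scale=.1); v=r.x
    Rm=R.from_euler('zy',[v[3],-np.radians(a)]).as_matrix()
    print(k,np.round(v,4),np.degrees(v[3]),np.round(r.fun,1).tolist())
    n=Rm[:,2]; o=np.array(ps[1]["origin"])
    for u in lip[k]:
        d=ray(ps[1],u)[0]; q=v[:3]+n*.0125; X=o+d*(n@(q-o))/(n@d); print("lip edge local",np.round(Rm.T@(X-v[:3]),4))
    for p,nm in zip(ps,("s","d")):
        im=p["pixels"][:,:,::-1].copy()
        c=proj(p,np.array([[0,-w/2,0],[0,w/2,0],[v[4],w/2,0],[v[4],-w/2,0]])@Rm.T+v[:3])
        im=cv2.resize(im,None,fx=4,fy=4,interpolation=cv2.INTER_CUBIC)
        cv2.polylines(im,[((c+.5)*4).astype(np.int32)],True,(0,0,255),1)
        m=c.mean(0)*4; x,y=int(m[0])-200,int(m[1])-150-(0 if nm=='d' else 0); C[k]+=(im[y:y+300,x:x+400],)
cv2.imwrite("pics/ov.png",np.vstack([np.hstack(C["wide"][4:]),np.hstack(C["narrow"][4:])]))
E
python3 r.py | sed '1,/----/d'
```

```text
wide [ 0.5142  0.2523  0.022  -0.1695  0.23  ] -9.710133740565343 [-0.8, -0.2, -2.2, 0.7, 0.2, -0.3, -0.6, -1.4, -1.0, 0.5, -1.1, 1.3, -1.2, -0.2, -0.4, -0.4]
lip edge local [ 0.0403 -0.0573  0.0125]
lip edge local [0.0437 0.0498 0.0125]
narrow [ 0.5131  0.0876  0.0172 -0.2411  0.2039] -13.816281981760996 [-0.3, -0.4, -0.2, -0.3, 0.3, -0.3, -1.3, 0.1, -0.0, 0.6, -0.3, -0.7, -0.8, -0.2, -0.5, 1.3]
lip edge local [0.0788 0.0376 0.0125]
lip edge local [ 0.0758 -0.047   0.0125]
```

View pics/ov.png

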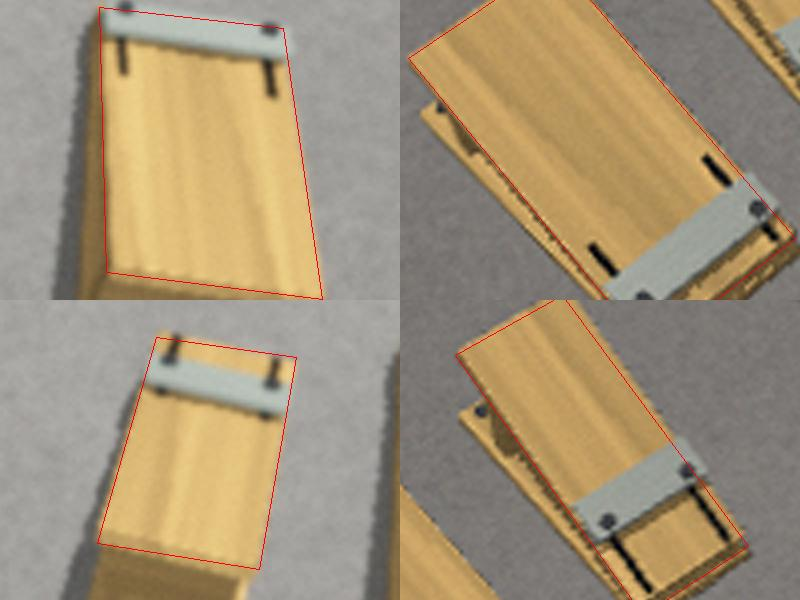

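The overlay follows the board edges to about 1 px. The wide lip is near the low end, and the narrow lip is about 35 mm further up. Now I'll work out the moves to the wide trowel.

```bash
cat >> h.py <<'E'
REST={'wide':([.5142,.2523,.022],-9.71,18),'narrow':([.5131,.0876,.0172],-13.82,22)}
def rest(k):
    p,y,a=REST[k]; return R.from_euler('zy',[y,-a],degrees=True).as_matrix(),np.array(p)
def toolR(Rm): return Rm@np.diag([1,-1,-1.])   # tool x along part x, z into part
def go(pos,Rt,o=None):
    o=o or telemetry.get_obs(); R0=R.from_euler('xyz',o["tool_rot"],degrees=True)
    rv=(R0.inv()*R.from_matrix(Rt)).as_rotvec(); d=Rt.T@(np.array(pos)-o["tool_pos"])
    print("turn first rad",np.round(rv,4),"then shift cm",np.round(d*100,2))
def st():
    o=telemetry.get_obs(); print({k:np.round(o[k],4).tolist() for k in("time_s","qpos","tool_pos","tool_rot","force","grip_width","grasp_force")})
E
python3 - <<'E'
from h import *
go([.5323,-.3835,.16],toolR(R.from_euler('z',-9.66,degrees=True).as_matrix()))
E
```

```text
turn first rad [1.000e-04 1.000e-04 4.355e-01] then shift cm [ 31.49 -30.06   7.66]
```

>>> drive_tool(angular=[[0, 0, 0.109], [0, 0, 0.109], [0, 0, 0.109], [0, 0, 0.1085], [0, 0, 0], [0, 0, 0], [0, 0, 0], [0, 0, 0], [0, 0, 0], [0, 0, 0], [0, 0, 0], [0, 0, 0], [0, 0, 0], [0, 0, 0], [0, 0, 0], [0, 0, 0]], delta_pos=[[0, 0, 0], [0, 0, 0], [0, 0, 0], [0, 0, 0], [3.15, -3.0, 0.77], [3.15, -3.0, 0.77], [3.15, -3.0, 0.77], [3.15, -3.0, 0.77], [3.15, -3.0, 0.77], [3.15, -3.0, 0.77], [3.15, -3.0, 0.77], [3.15, -3.0, 0.77], [3.15, -3.0, 0.77], [3.15, -3.0, 0.77], [0, 0, 0], [0, 0, 0]], gripper=[8.7, 8.7, 8.7, 8.7, 8.7, 8.7, 8.7, 8.7, 8.7, 8.7, 8.7, 8.7, 8.7, 8.7, 8.7, 8.7], squeeze=25)

```text
time_s: 2.8
tool_pos: [0.5332, -0.3828, 0.159]
tool_rot: [-180.0, 0.0, -9.5]
force: [-0.2, -0.7, 0.3]
grip_width: 0.0873
grasp_force: 0.0
```

```bash
cat > w.py <<'E'
from h import *
import sys
from scipy.optimize import minimize
k=sys.argv[1]; x0=eval(sys.argv[2]); st()
p=cam("wrist"); cv2.imwrite(f"pics/w_{k}.png",p["pixels"][:,:,::-1])
for d in models.cut_out(p,k+"_trowel_grip"):
    m=d["pixels"].astype(np.float32); print(d["centre"],d["p"],m.sum())
    def f(v):
        T=(R.from_euler('z',v[2]).as_matrix(),np.array([v[0],v[1],0])); return np.abs(sil(p,trowel(k),T,2)-m).sum()/m.sum()
    s=np.array(x0); r=minimize(f,s,method='Nelder-Mead',options=dict(initial_simplex=[s,s+[.01,0,0],s+[0,.01,0],s+[0,0,.1]],xatol=1e-4))
    print(np.round(r.x,4),np.degrees(r.x[2]),r.fun)
v=x0; go([v[0],v[1],.042],toolR(R.from_euler('z',v[2]).as_matrix()))
E
python3 w.py wide [.5323,-.3835,-.1686]
```

```text
{'time_s': 2.8, 'qpos': [43.6942, 22.2992, -13.2923, 87.3916, 5.287, 70.9759, -69.8481], 'tool_pos': [0.5332, -0.3828, 0.159], 'tool_rot': [-179.9744, 0.0437, -9.4803], 'force': [-0.2222, -0.6803, 0.3455], 'grip_width': 0.0873, 'grasp_force': 0.0}
[314.8, 212.8] 0.69 26040.0
[ 0.5296 -0.3823 -0.1821] -10.432261383816007 0.03151881694793701
[555.2, 146.3] 0.6 24167.0
[ 0.1723 -0.1735  1.0314] 59.09486698979306 1.0
turn first rad [ 0.0013  0.0007 -0.0019] then shift cm [ 0.08 -0.23 11.76]
```

```bash
python3 - <<'E'
from h import *
st(); go([.5303,-.3827,.042],toolR(R.from_euler('z',-10.2,degrees=True).as_matrix()))
E
```

```text
{'time_s': 2.9, 'qpos': [43.8464, 22.2275, -13.1403, 87.4033, 5.3082, 70.9788, -69.8526], 'tool_pos': [0.5311, -0.3857, 0.1596], 'tool_rot': [179.9242, 0.0372, -9.7698], 'force': [-0.5105, -0.2828, -0.0527], 'grip_width': 0.0869, 'grasp_force': 0.0}
turn first rad [0.0013 0.0006 0.0075] then shift cm [-0.13 -0.28 11.76]
```

>>> drive_tool(angular=[[0, 0, 0.008], [0, 0, 0], [0, 0, 0], [0, 0, 0], [0, 0, 0], [0, 0, 0], [0, 0, 0], [0, 0, 0], [0, 0, 0], [0, 0, 0]], delta_pos=[[-0.2, -0.15, 2.5], [0, 0, 3], [0, 0, 3], [0, 0, 2.2], [0, 0, 1.1], [0, 0, 0], [0, 0, 0], [0, 0, 0], [0, 0, 0], [0, 0, 0]], gripper=[8.7, 8.7, 8.7, 8.7, 8.7, 8.7, 2.0, 2.0, 2.0, 2.0], squeeze=25)

```text
time_s: 3.9
tool_pos: [0.5311, -0.3827, 0.0426]
tool_rot: [180.0, -0.1, -10.1]
force: [-0.2, 0.2, 0.9]
grip_width: 0.0632
grasp_force: 0.0
```

>>> drive_tool(angular=[[0, 0, 0], [0, 0, 0], [0, 0, 0], [0, 0, 0], [0, 0, 0], [0, 0, 0], [0, 0, 0], [0, 0, 0]], delta_pos=[[0, 0, 0], [0, 0, 0], [0, 0, 0], [0, 0, 0], [0, 0, 0], [0, 0, 0], [0, 0, 0], [0, 0, 0]], gripper=[2.0, 2.0, 2.0, 2.0, 2.0, 2.0, 2.0, 2.0], squeeze=25)

```text
time_s: 4.7
tool_pos: [0.5304, -0.3828, 0.0415]
tool_rot: [180.0, -0.0, -10.1]
force: [0.1, -1.7, -1.4]
grip_width: 0.0279
grasp_force: 25.0
```

```bash
python3 - <<'E'
from h import *
st()
Rm,p=rest('wide'); print("final",p+Rm@[.113,0,.042])
for off in ([.118+.035,0,.042+.06],[.118+.03,0,.042+.01]):
    t=p+Rm@off; print(off,t.round(4)); go(t,toolR(Rm))
E
```

```text
{'time_s': 4.7, 'qpos': [43.2748, 28.1905, -12.5562, 93.5982, 6.916, 58.9527, -71.5496], 'tool_pos': [0.5304, -0.3828, 0.0415], 'tool_rot': [179.9687, -0.006, -10.1402], 'force': [0.0993, -1.7381, -1.3877], 'grip_width': 0.0279, 'grasp_force': 24.9975}
final [0.60715107 0.23324126 0.09636305]
[0.153, 0, 0.10200000000000001] [0.6261 0.2265 0.1656]
turn first rad [ 0.0547  0.3094 -0.0074] then shift cm [  2.47 -62.24  -8.84]
[0.148, 0, 0.052000000000000005] [0.6369 0.2273 0.1165]
turn first rad [ 0.0547  0.3094 -0.0074] then shift cm [  1.97 -62.24  -3.84]
```

```bash
sed -i "s/from_euler('zy'/from_euler('ZY'/" r.py h.py; python3 r.py | sed '1,/----/d'
```

```text
wide [ 0.5143  0.2518  0.0214 -0.1738  0.2301] -9.956316751767128 [-0.8, -1.0, -2.8, 1.7, 0.1, 0.5, -0.0, -2.5, -0.8, -0.0, -1.0, 1.7, -1.3, 0.3, -0.6, -1.0]
lip edge local [ 0.0396 -0.0569  0.0125]
lip edge local [0.0446 0.0487 0.0125]
narrow [ 0.5131  0.087   0.0159 -0.2533  0.2046] -14.510303653243827 [-0.4, -1.4, -0.7, 1.3, 0.4, 0.9, -0.8, -1.6, 0.4, 0.1, -0.3, -0.0, -1.2, 0.3, -0.6, 0.5]
lip edge local [0.0803 0.0352 0.0125]
lip edge local [ 0.0752 -0.0464  0.0125]
```

>>> drive_tool(angular=[[0, 0, 0], [0, 0, 0], [0, 0, 0], [0, 0, 0], [0, 0, 0], [0, 0, 0], [0, 0.0785, 0], [0, 0.0785, 0], [0, 0.0785, 0], [0, 0.0785, 0], [0, 0, 0]], delta_pos=[[0, 0, -1], [0, 0, -2.5], [0, 0, -4], [0, 0, -4], [0, 0, -4], [0, 0, -3], [0, 0, 0], [0, 0, 0], [0, 0, 0], [0, 0, 0], [0, 0, 0]], gripper=[2.0, 2.0, 2.0, 2.0, 2.0, 2.0, 2.0, 2.0, 2.0, 2.0, 2.0])

```text
time_s: 5.9
tool_pos: [0.527, -0.3815, 0.2249]
tool_rot: [-179.9, -17.7, -10.2]
force: [-1.5, -0.6, -4.6]
grip_width: 0.0277
grasp_force: 25.0
```

```bash
sed -i "s/^REST=.*/REST={'wide':([.5143,.2518,.0214],-10.5,18),'narrow':([.5131,.087,.0159],-14.8,22)}/" h.py; python3 - <<'E'
from h import *
st()
Rm,p=rest('wide'); t=p+Rm@[.15,0,.042+.10]; print(t); go(t,toolR(Rm))
E
```

```text
{'time_s': 5.9, 'qpos': [51.1702, 8.5037, -14.4281, 98.6497, -6.9934, 57.4633, -60.093], 'tool_pos': [0.527, -0.3815, 0.2249], 'tool_rot': [-179.9193, -17.7294, -10.2474], 'force': [-1.4614, -0.6015, -4.5948], 'grip_width': 0.0277, 'grasp_force': 24.9977}
[0.61142402 0.23379913 0.20280257]
turn first rad [-0.0028  0.0047  0.0042] then shift cm [ -3.45 -62.04   1.2 ]
```

>>> drive_tool(angular=[[0, 0, 0], [0, 0, 0], [0, 0, 0], [0, 0, 0], [0, 0, 0], [0, 0, 0], [0, 0, 0], [0, 0, 0], [0, 0, 0], [0, 0, 0], [0, 0, 0], [0, 0, 0], [0, 0, 0], [0, 0, 0], [0, 0, 0.004], [0, 0, 0], [0, 0, 0]], delta_pos=[[-0.23, -1.5, 0.08], [-0.23, -3, 0.08], [-0.23, -4.7, 0.08], [-0.23, -4.7, 0.08], [-0.23, -4.7, 0.08], [-0.23, -4.7, 0.08], [-0.23, -4.7, 0.08], [-0.23, -4.7, 0.08], [-0.23, -4.7, 0.08], [-0.23, -4.7, 0.08], [-0.23, -4.7, 0.08], [-0.23, -4.7, 0.08], [-0.23, -4.7, 0.08], [-0.23, -3.5, 0.08], [-0.23, -2.3, 0.08], [0, 0, 0], [0, 0, 0]], gripper=[2.0, 2.0, 2.0, 2.0, 2.0, 2.0, 2.0, 2.0, 2.0, 2.0, 2.0, 2.0, 2.0, 2.0, 2.0, 2.0, 2.0])

```text
time_s: 7.6
tool_pos: [0.6098, 0.2356, 0.2042]
tool_rot: [-179.9, -17.9, -10.2]
force: [-0.3, -0.5, -4.6]
grip_width: 0.028
grasp_force: 25.0
```

```bash
cat > v.py <<'E'
from h import *
import sys
k=sys.argv[1]; w,L=(.11,.229) if k=='wide' else (.084,.204)
st(); p=cam("wrist"); im=p["pixels"][:,:,::-1].copy(); Rm,o=rest(k)
print(p["origin"],p["orientation"])
q=proj(p,np.array([[0,-w/2,0],[0,w/2,0],[L,w/2,0],[L,-w/2,0]])@Rm.T+o); print(q.round())
cv2.polylines(im,[q.astype(np.int32)],True,(0,0,255),1); cv2.imwrite(f"pics/{sys.argv[2]}.png",im)
E
python3 v.py wide v1
```

```text
{'time_s': 7.6, 'qpos': [9.9316, 14.2431, -45.2344, 98.2529, 25.7028, 60.5198, -144.0809], 'tool_pos': [0.6098, 0.2356, 0.2042], 'tool_rot': [-179.9174, -17.8796, -10.2062], 'force': [-0.3496, -0.4525, -4.5686], 'grip_width': 0.028, 'grasp_force': 24.9979}
[0.63319839 0.23260076 0.36912499] [-1.77820159e+02  5.95883553e-02 -1.00134604e+02]
[[384. 405.]
 [250. 404.]
 [238. 112.]
 [401. 113.]]
```

View pics/v1.png

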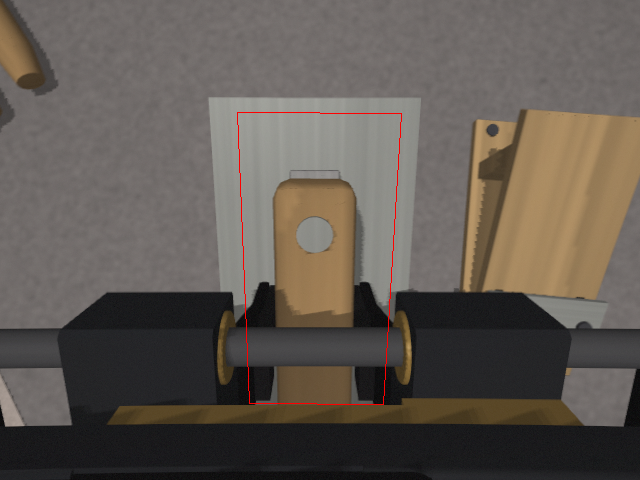

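The trowel is held square in the fingers, with its blade spanning (209–420, 98–300), and it hides the board. The narrow rest shows at right, around (550,230). I'll refine both rests from the edge gradients in the first pictures.

```bash
cat > e.py <<'E'
from h import *
from scipy.optimize import least_squares
from scipy.ndimage import map_coordinates, gaussian_filter
cal={"scene":dict(mtx=[[486.2298,0,315.555],[0,486.2298,235.6973],[0,0,1]],D=[-.1273,0,0,0,0],origin=[1.1815,-.0918,.9745],orientation=[-144.6759,.6775,91.4624]),
"side":dict(mtx=[[536.8112,0,319.8722],[0,536.8112,243.7335],[0,0,1]],D=[-.1465,0,0,0,0],origin=[-.0013,.6262,1.132],orientation=[-139.9162,.6885,-144.606])}
for n in cal: cal[n]["g"]=gaussian_filter(cv2.imread(f"pics/{n}0.png").astype(float),(.7,.7,0))
for k,w,L,x0 in (("wide",.11,.23,.075),("narrow",.084,.204,.10)):
    y0,a=REST[k][1:]; t=np.linspace(0,1,25)
    edges=[(n,np.c_[x0+(L-.015-x0)*t,0*t+s*w/2,0*t]) for n in cal for s in(-1,1)]+[("side",np.c_[0*t+L,(t-.5)*w*.85,0*t]),("scene",np.c_[0*t+L,(t-.5)*w*.85,0*t])]
    v=np.r_[REST[k][0],np.radians(y0)]
    P=lambda v,X:X@R.from_euler('ZY',[v[3],-np.radians(a)]).as_matrix().T+v[:3]
    for it in range(6):
        obs=[];h=4 if it<3 else 2.5
        for n,X in edges:
            c=cal[n];q=proj(c,P(v,X)); d=q[-1]-q[0]; nn=np.array([-d[1],d[0]])/np.hypot(*d)
            s=np.arange(-h,h+.01,.25); g=[]
            pt=q[:,None]+s[None,:,None]*nn
            for ch in range(3):
                f=lambda o:map_coordinates(c["g"][:,:,ch],[(pt+o*nn)[...,1],(pt+o*nn)[...,0]],order=1)
                g.append(f(.75)-f(-.75))
            G=np.abs(g).sum(0); obs.append((n,X,nn,s[G.argmax(1)],q))
        def res(u): 
            return np.concatenate([((proj(cal[n],P(u,X))-q)@nn-o) for n,X,nn,o,q in obs])
        r=least_squares(res,v,loss='soft_l1',f_scale=.5,x_scale=.1); v=r.x
    print(k,v[:3].round(4),np.degrees(v[3]).round(2),[np.round(np.median(np.abs(z)),2) for z in np.split(res(v),len(edges))],[np.round(np.median(z),2) for z in np.split(res(v),len(edges))])
E
python3 e.py
```

```text
wide [0.5157 0.2518 0.023 ] -9.75 [np.float64(0.25), np.float64(0.01), np.float64(0.49), np.float64(0.75), np.float64(0.25), np.float64(2.25)] [np.float64(0.25), np.float64(0.0), np.float64(-0.49), np.float64(0.75), np.float64(0.01), np.float64(-2.25)]
narrow [0.5177 0.087  0.0161] -15.75 [np.float64(0.26), np.float64(0.51), np.float64(0.74), np.float64(0.74), np.float64(0.24), np.float64(0.27)] [np.float64(0.26), np.float64(0.51), np.float64(-0.74), np.float64(-0.74), np.float64(0.24), np.float64(-0.27)]
```

```bash
sed -i "s/^REST=.*/REST={'wide':([.515,.2518,.0225],-9.9,18),'narrow':([.516,.087,.016],-15.4,22)}/" h.py; cat > loc.py <<'E'
from h import *
import sys
k=sys.argv[1]; st(); o=telemetry.get_obs(); Rm,p=rest(k)
print("local TCP mm",(Rm.T@(np.array(o["tool_pos"])-p)*1e3).round(1),"force local",(Rm.T@o["force"]).round(1))
if len(sys.argv)>2: go(p+Rm@np.array(eval(sys.argv[2])),toolR(Rm))
E
python3 loc.py wide [.145,0,.054]
```

```text
{'time_s': 7.65, 'qpos': [10.0231, 14.1976, -45.1587, 98.2901, 25.7178, 60.5068, -144.0657], 'tool_pos': [0.6103, 0.2337, 0.2042], 'tool_rot': [-179.9681, -17.9173, -10.3266], 'force': [-0.3493, -0.4264, -4.6402], 'grip_width': 0.0277, 'grasp_force': 24.9979}
local TCP mm [148.4  -1.4 142.9] force local [-1.7 -0.5 -4.3]
turn first rad [ 0.0017  0.0014 -0.0071] then shift cm [-0.34 -0.14  8.89]
```

>>> drive_tool(angular=[[0, 0, -0.004], [0, 0, 0], [0, 0, 0], [0, 0, 0], [0, 0, 0], [0, 0, 0], [0, 0, 0]], delta_pos=[[-0.1, -0.1, 2], [-0.2, 0, 3], [0, 0, 2], [0, 0, 1.2], [0, 0, 0.5], [0, 0, 0], [0, 0, 0]], gripper=[2.0, 2.0, 2.0, 2.0, 2.0, 2.0, 2.0])

```text
time_s: 8.35
tool_pos: [0.6352, 0.2305, 0.1219]
tool_rot: [-179.9, -18.1, -10.1]
force: [0.2, 0.5, -4.0]
grip_width: 0.0274
grasp_force: 25.0
```

```bash
python3 loc.py wide; python3 - <<'E'
from h import *
for n in("side","scene"):
    p=cam(n); c=[int(v) for v in proj(p,[.62,.23,.08])[0]]; x,y=c[0]-66,c[1]-50
    globals()[n]=cv2.resize(p["pixels"][y:y+100,x:x+133,::-1],(400,300),interpolation=cv2.INTER_CUBIC); print(n,x,y)
cv2.imwrite("pics/set1.png",np.hstack([side,scene]))
E
```

```text
{'time_s': 8.35, 'qpos': [7.2108, 21.2227, -41.9812, 100.6441, 32.7358, 53.4345, -148.8125], 'tool_pos': [0.6352, 0.2305, 0.1219], 'tool_rot': [-179.9399, -18.0721, -10.1222], 'force': [0.2487, 0.5003, -4.032], 'grip_width': 0.0274, 'grasp_force': 24.9981}
local TCP mm [146.8  -0.3  56.8] force local [-1.1  0.5 -3.9]
side 141 260
scene 408 214
```

View pics/set1.png

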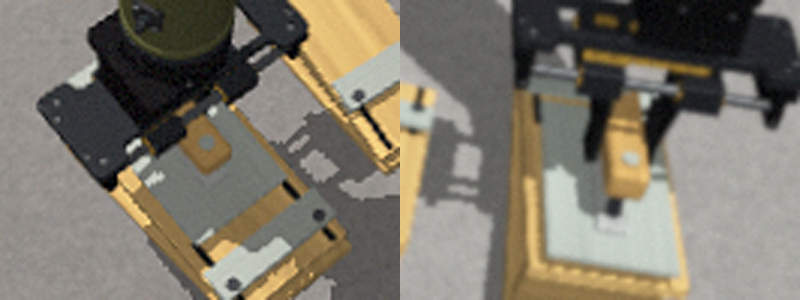

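The blade hovers parallel to the board and roughly centred. Its low edge, at side crop (200,240)–(290,185), is clear of the lip on the upslope side. I'll lower it gently.

>>> drive_tool(angular=[[0, 0, 0], [0, 0, 0], [0, 0, 0], [0, 0, 0], [0, 0, 0], [0, 0, 0]], delta_pos=[[0, 0, 0.3], [0, 0, 0.3], [0, 0, 0.2], [0, 0, 0.2], [0, 0, 0.1], [0, 0, 0]], gripper=[2.0, 2.0, 2.0, 2.0, 2.0, 2.0])

```text
time_s: 9.05
tool_pos: [0.6378, 0.2293, 0.1105]
tool_rot: [180.0, -18.0, -10.1]
force: [-1.8, 0.0, -2.0]
grip_width: 0.0276
grasp_force: 25.0
```

```bash
python3 loc.py wide
```

```text
{'time_s': 9.05, 'qpos': [6.6957, 22.1725, -41.3004, 100.8495, 33.5749, 52.633, -149.382], 'tool_pos': [0.6378, 0.2293, 0.1105], 'tool_rot': [179.9631, -17.9782, -10.1148], 'force': [-1.843, 0.0242, -1.9838], 'grip_width': 0.0276, 'grasp_force': 25.0035}
local TCP mm [145.9  -1.1  45.1] force local [-2.3 -0.3 -1.3]
```

>>> drive_tool(angular=[[0, 0, 0], [0, 0, 0], [0, 0, 0]], delta_pos=[[0, 0, 0.1], [0, 0, 0], [0, 0, 0]], gripper=[2.0, 2.0, 2.0])

```text
time_s: 9.35
tool_pos: [0.6379, 0.2293, 0.1103]
tool_rot: [179.9, -18.0, -10.1]
force: [-7.9, -2.2, 3.4]
grip_width: 0.0278
grasp_force: 25.0
```

>>> drive_tool(angular=[[0, 0, 0], [0, 0, 0], [0, 0, 0]], delta_pos=[[0, 0, 0.1], [0, 0, 0], [0, 0, 0]], gripper=[2.0, 2.0, 2.0])

```text
time_s: 9.65
tool_pos: [0.6379, 0.2293, 0.1103]
tool_rot: [179.9, -18.0, -10.1]
force: [-11.4, -3.4, 9.8]
grip_width: 0.0277
grasp_force: 25.0
```

```bash
python3 loc.py wide
```

```text
{'time_s': 9.65, 'qpos': [6.6015, 22.207, -41.2409, 100.8274, 33.6745, 52.6694, -149.4814], 'tool_pos': [0.6379, 0.2293, 0.1103], 'tool_rot': [179.8936, -18.0106, -10.1189], 'force': [-11.4203, -3.4033, 9.8194], 'grip_width': 0.0277, 'grasp_force': 25.032}
local TCP mm [146.   -1.1  44.9] force local [-7.1 -5.3 12.6]
```

>>> drive_tool(angular=[[0, 0, 0], [0, 0, 0], [0, 0, 0], [0, 0, 0], [0, 0, 0], [0, 0, 0], [0, 0, 0]], delta_pos=[[0, 0, -0.15], [-0.3, 0, 0], [-0.4, 0, 0], [-0.4, 0, 0], [-0.4, 0, 0], [-0.3, 0, 0], [0, 0, 0]], gripper=[2.0, 2.0, 2.0, 2.0, 2.0, 2.0, 2.0])

```text
time_s: 10.35
tool_pos: [0.6212, 0.2328, 0.1047]
tool_rot: [-180.0, -18.0, -10.1]
force: [-0.9, -0.4, 2.8]
grip_width: 0.0281
grasp_force: 25.0
```

```bash
python3 loc.py wide
```

```text
{'time_s': 10.35, 'qpos': [6.0714, 20.7898, -41.1043, 103.11, 33.1441, 51.4932, -150.4888], 'tool_pos': [0.6212, 0.2328, 0.1047], 'tool_rot': [-179.9853, -18.0325, -10.0906], 'force': [-0.8671, -0.365, 2.8013], 'grip_width': 0.0281, 'grasp_force': 24.9989}
local TCP mm [128.   -0.5  44.9] force local [ 0.1 -0.5  2.9]
```

>>> drive_tool(angular=[[0, 0, 0], [0, 0, 0], [0, 0, 0], [0, 0, 0], [0, 0, 0], [0, 0, 0]], delta_pos=[[-0.2, 0, 0], [-0.2, 0, 0], [-0.2, 0, 0], [-0.2, 0, 0], [-0.2, 0, 0], [0, 0, 0]], gripper=[2.0, 2.0, 2.0, 2.0, 2.0, 2.0])

```text
time_s: 10.95
tool_pos: [0.6122, 0.2341, 0.1018]
tool_rot: [-180.0, -18.1, -10.1]
force: [1.0, -0.1, 5.6]
grip_width: 0.0281
grasp_force: 25.0
```

```bash
python3 loc.py wide
```

```text
{'time_s': 10.95, 'qpos': [5.6024, 20.0006, -40.8423, 104.3082, 32.833, 50.9027, -151.0521], 'tool_pos': [0.6122, 0.2341, 0.1018], 'tool_rot': [-179.9817, -18.0556, -10.1191], 'force': [0.9739, -0.0886, 5.5953], 'grip_width': 0.0281, 'grasp_force': 24.9999}
local TCP mm [118.5  -0.7  44.9] force local [2.7 0.1 5. ]
```

Now 1 mm steps, looking for the cleat.

>>> drive_tool(angular=[[0, 0, 0], [0, 0, 0], [0, 0, 0], [0, 0, 0]], delta_pos=[[-0.1, 0, 0], [-0.1, 0, 0], [-0.1, 0, 0], [0, 0, 0]], gripper=[2.0, 2.0, 2.0, 2.0])

```text
time_s: 11.35
tool_pos: [0.6096, 0.2346, 0.1009]
tool_rot: [-180.0, -18.1, -10.1]
force: [1.1, -0.5, 6.1]
grip_width: 0.028
grasp_force: 25.0
```

>>> drive_tool(angular=[[0, 0, 0], [0, 0, 0], [0, 0, 0]], delta_pos=[[-0.1, 0, 0], [-0.1, 0, 0], [0, 0, 0]], gripper=[2.0, 2.0, 2.0])

```text
time_s: 11.65
tool_pos: [0.6081, 0.2349, 0.1004]
tool_rot: [-180.0, -18.1, -10.1]
force: [4.4, 0.6, 5.4]
grip_width: 0.028
grasp_force: 25.0
```

```bash
python3 loc.py wide
```

```text
{'time_s': 11.65, 'qpos': [5.3091, 19.6026, -40.6429, 104.8861, 32.6728, 50.5695, -151.3089], 'tool_pos': [0.6081, 0.2349, 0.1004], 'tool_rot': [-179.9594, -18.1019, -10.1239], 'force': [4.428, 0.5783, 5.4076], 'grip_width': 0.028, 'grasp_force': 24.9969}
local TCP mm [114.1  -0.6  44.9] force local [5.7 1.3 3.8]
```

>>> drive_tool(angular=[[0, 0, 0], [0, 0, 0], [0, 0, 0]], delta_pos=[[-0.1, 0, 0], [0, 0, 0], [0, 0, 0]], gripper=[2.0, 2.0, 2.0])

```text
time_s: 11.95
tool_pos: [0.608, 0.2351, 0.1004]
tool_rot: [-179.9, -18.2, -10.1]
force: [6.8, -0.3, 3.9]
grip_width: 0.0278
grasp_force: 25.0
```

>>> drive_tool(angular=[[0, 0, 0], [0, 0, 0], [0, 0, 0]], delta_pos=[[-0.1, 0, 0], [0, 0, 0], [0, 0, 0]], gripper=[2.0, 2.0, 2.0])

```text
time_s: 12.25
tool_pos: [0.6079, 0.2352, 0.1004]
tool_rot: [-179.9, -18.3, -10.1]
force: [8.3, 0.2, 2.6]
grip_width: 0.028
grasp_force: 25.0
```

```bash
python3 loc.py wide
```

```text
{'time_s': 12.25, 'qpos': [5.1946, 19.4639, -40.5179, 105.053, 32.6916, 50.3292, -151.3865], 'tool_pos': [0.6079, 0.2352, 0.1004], 'tool_rot': [-179.884, -18.2538, -10.1134], 'force': [8.2746, 0.2285, 2.6242], 'grip_width': 0.028, 'grasp_force': 25.0121}
local TCP mm [113.8  -0.4  44.9] force local [ 8.5  1.6 -0. ]
```

>>> drive_tool(angular=[[0, 0, 0], [0, 0, 0], [0, 0, 0], [0, 0, 0]], delta_pos=[[-0.1, 0, 0.05], [-0.1, 0, 0.05], [0, 0, 0], [0, 0, 0]], gripper=[2.0, 2.0, 2.0, 2.0])

```text
time_s: 12.65
tool_pos: [0.6079, 0.2352, 0.1004]
tool_rot: [-179.8, -18.4, -10.1]
force: [10.3, -0.7, 6.0]
grip_width: 0.028
grasp_force: 25.0
```

```bash
python3 loc.py wide; python3 - <<'E'
from h import *
for n in("side","scene"):
    p=cam(n); c=[int(v) for v in proj(p,[.58,.24,.06])[0]]; x,y=c[0]-66,c[1]-50
    globals()[n]=cv2.resize(p["pixels"][y:y+100,x:x+133,::-1],(400,300),interpolation=cv2.INTER_CUBIC); print(n,x,y)
cv2.imwrite("pics/set2.png",np.hstack([side,scene]))
E
```

```text
{'time_s': 12.65, 'qpos': [4.9852, 19.3228, -40.2937, 105.2021, 32.7492, 50.1099, -151.5272], 'tool_pos': [0.6079, 0.2352, 0.1004], 'tool_rot': [-179.8491, -18.4393, -10.1393], 'force': [10.2826, -0.7344, 6.0138], 'grip_width': 0.028, 'grasp_force': 25.0233}
local TCP mm [113.8  -0.3  44.9] force local [11.6  1.   2.6]
side 152 276
scene 407 204
```

View pics/set2.png

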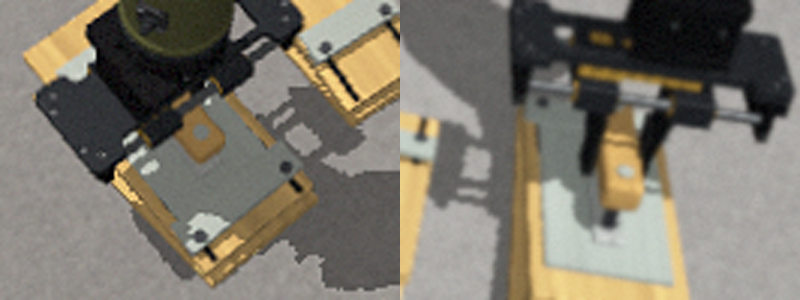

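The blade is under the lip, which now overlaps its low end without a gap at side crop (190,245)–(300,165), and it's parallel to the board. I'll let go and back off.

>>> drive_tool(angular=[[0, 0, 0], [0, 0, 0], [0, 0, 0], [0, 0, 0], [0, 0, 0], [0, 0, 0], [0, 0, 0], [0, 0, 0], [0, 0, 0], [0, 0, 0], [0, 0, 0]], delta_pos=[[0.1, 0, -0.05], [0, 0, 0], [0, 0, 0], [0, 0, 0], [0, 0, 0], [0, 0, -2], [0, 0, -4], [0, 0, -4], [0, 0, -4], [0, 0, 0], [0, 0, 0]], gripper=[2.0, 8.7, 8.7, 8.7, 8.7, 8.7, 8.7, 8.7, 8.7, 8.7, 8.7])

```text
time_s: 13.85
tool_pos: [0.5619, 0.2432, 0.2321]
tool_rot: [-180.0, -18.1, -10.1]
force: [-0.4, -0.5, 0.1]
grip_width: 0.0866
grasp_force: 0.0
```

```bash
python3 loc.py wide; python3 - <<'E'
from h import *
p=cam("wrist"); cv2.imwrite("pics/wr2.png",p["pixels"][:,:,::-1])
Rm=R.from_euler('z',7,degrees=True).as_matrix()
go([.5522,-.1865,.2],toolR(Rm)); go([.5522,-.1865,.2],toolR(R.from_euler('z',187,degrees=True).as_matrix()))
E
```

```text
{'time_s': 13.85, 'qpos': [9.4189, 6.9769, -45.1259, 101.3886, 20.0441, 62.0178, -142.7088], 'tool_pos': [0.5619, 0.2432, 0.2321], 'tool_rot': [-179.999, -18.0763, -10.1032], 'force': [-0.4367, -0.4512, 0.0628], 'grip_width': 0.0866, 'grasp_force': 0.0}
local TCP mm [110.1  -0.4 184.7] force local [-0.3 -0.5  0.2]
turn first rad [ 0.048  -0.3107 -0.2965] then shift cm [-6.16 42.45  3.06]
turn first rad [-0.4435 -0.0685  2.8107] then shift cm [  6.16 -42.45   3.06]
```

View pics/wr2.png

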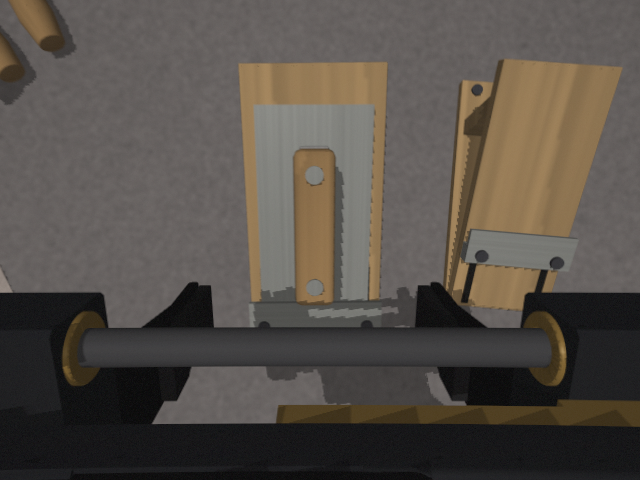

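The wrist view shows the wide trowel centred and square, with its end under the lip at (250–380, 300). The narrow rest is also in view, with far corners (502,60) and (620,68) and lip edge (468,230)–(578,238). I'll use that to refine the narrow rest's pose.

```bash
cat > n.py <<'E'
from h import *
from scipy.optimize import least_squares
p=cam("wrist"); cv2.imwrite("pics/wr3.png",p["pixels"][:,:,::-1])
w,a=.084,22; uv=np.array([(502,60),(620,68),(551,312)]);lip=[(468,230),(578,238)]
Rm,o=rest('narrow'); print(proj(p,np.array([[.204,w/2,0],[.204,-w/2,0],[0,-w/2,0],[.077,w/2,.0125],[.077,-w/2,.0125]])@Rm.T+o).round(1))
def f(v):
    Rm=R.from_euler('ZY',[v[3],-np.radians(a)]).as_matrix()
    X=np.array([[.204,w/2,0],[.204,-w/2,0],[0,-w/2,0],[v[4],w/2,.0125],[v[4],-w/2,.0125]])@Rm.T+v[:3]
    return np.r_[(proj(p,X)-np.vstack([uv,lip])).ravel(),(v[2]-.016)/.002]
r=least_squares(f,[*o,np.radians(-15.4),.077],x_scale=.1); print(r.x.round(4),np.degrees(r.x[3]),r.fun.round(1))
E
python3 n.py
```

```text
[[501.4  52.1]
 [618.4  60.8]
 [540.2 307.9]
 [468.8 222. ]
 [573.6 231.4]]
[ 0.5096  0.0828  0.0165 -0.2416  0.076 ] -13.843720993367898 [-0.2  0.3 -0.8 -2.  -4.4  0.9  5.   1.2  0.1 -0.1  0.2]
```

```bash
python3 - <<'E'
from h import *
s=open('e.py').read()
s=s.replace('for n in cal: ','''W=cam("wrist"); cal["wrist"]={q:W[q] for q in("mtx","D","origin","orientation")}; cv2.imwrite("pics/wrist0.png",W["pixels"][:,:,::-1])
for n in cal: ''')
s=s.replace('+[("side",','+[("wrist",np.c_[0*t+L,(t-.5)*w*.85,0*t]),("wrist",np.c_[.002+0*t+.077,(t-.5)*w*.9,0*t+.0125]),("side",')
s=s.replace('(("wide",.11,.23,.075),("narrow",.084,.204,.10))','(("narrow",.084,.204,.10),)').replace('h=4 if it<3','h=8 if it<2 else 4 if it<4').replace('range(6)','range(8)').replace('e_scale','e_scale')
exec(s)
E
```

```text
narrow [0.5106 0.0887 0.0219] -15.22 [np.float64(0.25), np.float64(0.25), np.float64(0.25), np.float64(0.25), np.float64(0.01), np.float64(0.0), np.float64(0.26), np.float64(0.99), np.float64(0.75), np.float64(1.01)] [np.float64(0.25), np.float64(-0.25), np.float64(-0.25), np.float64(-0.25), np.float64(0.01), np.float64(0.0), np.float64(-0.26), np.float64(0.99), np.float64(-0.75), np.float64(-1.01)]
```

>>> drive_tool(angular=[[0.01, -0.062, -0.065], [0.01, -0.062, -0.065], [0.01, -0.062, -0.065], [0.01, -0.062, -0.065], [0.01, -0.062, -0.065], [0, 0, 0], [0, 0, 0], [0, 0, 0], [0, 0, 0], [0, 0, 0], [0, 0, 0], [0, 0, 0], [0, 0, 0], [0, 0, 0], [0, 0, 0], [0, 0, 0], [0, 0, 0]], delta_pos=[[0, 0, 0], [0, 0, 0], [0, 0, 0], [0, 0, 0], [0, 0, 0], [-0.74, 4.23, 0], [-0.74, 4.23, 0], [-0.74, 4.23, 0], [-0.74, 4.23, 0], [-0.74, 4.23, 1], [-0.74, 4.23, 1], [-0.74, 4.23, 1], [-0.74, 4.23, 1.2], [-0.74, 4.23, 1.5], [-0.74, 4.23, 1.5], [0, 0, 0], [0, 0, 0]], gripper=[8.7, 8.7, 8.7, 8.7, 8.7, 8.7, 8.7, 8.7, 8.7, 8.7, 8.7, 8.7, 8.7, 8.7, 8.7, 8.7, 8.7])

```text
time_s: 15.7
tool_pos: [0.5511, -0.1877, 0.1577]
tool_rot: [-179.9, 0.1, 8.5]
force: [1.1, 0.5, 0.6]
grip_width: 0.087
grasp_force: 0.0
```

```bash
sed -i "s/^REST=.*/REST={'wide':([.515,.2518,.026],-9.9,18),'narrow':([.511,.088,.021],-15,22)}/" h.py; python3 w.py narrow [.5522,-.1865,.15]
```

```text
{'time_s': 15.7, 'qpos': [44.7829, 16.1787, -33.4435, 97.7684, 9.4464, 69.0434, -72.577], 'tool_pos': [0.5511, -0.1877, 0.1577], 'tool_rot': [-179.9288, 0.1399, 8.4575], 'force': [1.1204, 0.5239, 0.5502], 'grip_width': 0.087, 'grasp_force': 0.0}
[277.3, 400.2] 0.74 1518.0
[ 0.1569 -0.1567  2.5216] 144.47732056230956 1.0
[314.2, 221.0] 0.58 15811.0
[ 0.5492 -0.1849  0.1536] 8.799680916215868 0.016776295378804207
turn first rad [-0.0002 -0.0002  0.0025] then shift cm [-0.06  0.15 11.73]
```

>>> drive_tool(angular=[[0, 0, 0], [0, 0, 0], [0, 0, 0], [0, 0, 0], [0, 0, 0], [0, 0, 0], [0, 0, 0], [0, 0, 0], [0, 0, 0], [0, 0, 0], [0, 0, 0], [0, 0, 0], [0, 0, 0], [0, 0, 0]], delta_pos=[[-0.2, -0.18, 2.5], [0, 0, 3], [0, 0, 3], [0, 0, 2.1], [0, 0, 1.0], [0, 0, 0], [0, 0, 0], [0, 0, 0], [0, 0, 0], [0, 0, 0], [0, 0, 0], [0, 0, 0], [0, 0, 0], [0, 0, 0]], gripper=[6.5, 6.5, 6.5, 6.5, 6.5, 6.5, 2.0, 2.0, 2.0, 2.0, 2.0, 2.0, 2.0, 2.0], squeeze=25)

```text
time_s: 17.2
tool_pos: [0.5506, -0.1857, 0.0443]
tool_rot: [179.9, -0.1, 8.6]
force: [-0.6, -2.2, 2.5]
grip_width: 0.028
grasp_force: 25.0
```

>>> drive_tool(angular=[[0, 0, 0], [0, 0, 0], [0, 0, 0], [0, 0, 0], [0, 0, 0], [0, 0, 0], [0, 0, 0], [0, 0, 0]], delta_pos=[[0, 0, 0], [0, 0, 0], [0, 0, -1], [0, 0, -3], [0, 0, -4], [0, 0, -4], [0, 0, -4], [0, 0, -2]], gripper=[2.0, 2.0, 2.0, 2.0, 2.0, 2.0, 2.0, 2.0])

```text
time_s: 18.0
tool_pos: [0.5513, -0.1842, 0.2277]
tool_rot: [179.8, -0.3, 8.7]
force: [0.5, -0.3, -3.5]
grip_width: 0.0275
grasp_force: 25.0
```

```bash
python3 loc.py narrow [.165,0,.142]
```

```text
{'time_s': 18.0, 'qpos': [45.5492, 12.7673, -34.2722, 93.2676, 7.4403, 75.9381, -71.1464], 'tool_pos': [0.5513, -0.1842, 0.2277], 'tool_rot': [179.8309, -0.2576, 8.6921], 'force': [0.4778, -0.3405, -3.5481], 'grip_width': 0.0275, 'grasp_force': 24.9961}
local TCP mm [ 178.8 -252.5  150.6] force local [-0.8 -0.2 -3.5]
turn first rad [-0.0774  0.3734  0.4087] then shift cm [ -1.38 -25.25   0.86]
```

>>> drive_tool(angular=[[-0.0155, 0.0747, 0.0817], [-0.0155, 0.0747, 0.0817], [-0.0155, 0.0747, 0.0817], [-0.0155, 0.0747, 0.0817], [-0.0155, 0.0747, 0.0817], [0, 0, 0], [0, 0, 0], [0, 0, 0], [0, 0, 0], [0, 0, 0], [0, 0, 0], [0, 0, 0], [0, 0, 0], [0, 0, 0], [0, 0, 0]], delta_pos=[[0, 0, 0], [0, 0, 0], [0, 0, 0], [0, 0, 0], [0, 0, 0], [0, 0, 0], [-0.2, -1.5, 0.1], [-0.2, -3, 0.1], [-0.2, -4.5, 0.1], [-0.2, -4.5, 0.1], [-0.2, -4.5, 0.1], [-0.2, -4.5, 0.1], [-0.2, -2.75, 0.2], [0, 0, 0], [0, 0, 0]], gripper=[2.0, 2.0, 2.0, 2.0, 2.0, 2.0, 2.0, 2.0, 2.0, 2.0, 2.0, 2.0, 2.0, 2.0, 2.0])

```text
time_s: 19.5
tool_pos: [0.6058, 0.0625, 0.2108]
tool_rot: [180.0, -21.6, -14.9]
force: [-0.3, -0.5, -3.1]
grip_width: 0.0279
grasp_force: 25.0
```

```bash
python3 loc.py narrow [.165,0,.055]
```

```text
{'time_s': 19.5, 'qpos': [36.567, 3.5876, -52.0604, 107.804, 17.088, 52.1786, -128.2493], 'tool_pos': [0.6058, 0.0625, 0.2108], 'tool_rot': [179.9619, -21.6203, -14.8594], 'force': [-0.3474, -0.5339, -3.122], 'grip_width': 0.0279, 'grasp_force': 24.9961}
local TCP mm [ 1.622e+02 -1.000e-01  1.392e+02] force local [-1.4 -0.6 -2.8]
turn first rad [-0.0002  0.0066  0.0023] then shift cm [ 0.28 -0.01  8.42]
```

>>> drive_tool(angular=[[0, 0.005, 0.002], [0, 0, 0], [0, 0, 0], [0, 0, 0], [0, 0, 0], [0, 0, 0]], delta_pos=[[0.25, 0, 2], [0, 0, 3], [0, 0, 2], [0, 0, 1], [0, 0, 0.4], [0, 0, 0]], gripper=[2.0, 2.0, 2.0, 2.0, 2.0, 2.0])

```text
time_s: 20.1
tool_pos: [0.6388, 0.0519, 0.1344]
tool_rot: [-180.0, -22.1, -15.2]
force: [-0.1, 0.9, -3.1]
grip_width: 0.0278
grasp_force: 25.0
```

```bash
python3 loc.py narrow; python3 - <<'E'
from h import *
for n in("side","scene"):
    p=cam(n); c=[int(v) for v in proj(p,[.62,.06,.08])[0]]; x,y=c[0]-66,c[1]-50
    globals()[n]=cv2.resize(p["pixels"][y:y+100,x:x+133,::-1],(400,300),interpolation=cv2.INTER_CUBIC); print(n,x,y)
cv2.imwrite("pics/set3.png",np.hstack([side,scene]))
E
```

```text
{'time_s': 20.1, 'qpos': [32.1569, 13.7599, -49.3584, 109.1907, 30.1614, 45.8476, -138.09], 'tool_pos': [0.6388, 0.0519, 0.1344], 'tool_rot': [-179.9883, -22.0507, -15.2056], 'force': [-0.0686, 0.867, -3.1115], 'grip_width': 0.0278, 'grasp_force': 24.9965}
local TCP mm [165.6  -1.8  55.4] force local [-1.4  0.8 -2.8]
side 187 213
scene 330 213
```

View pics/set3.png

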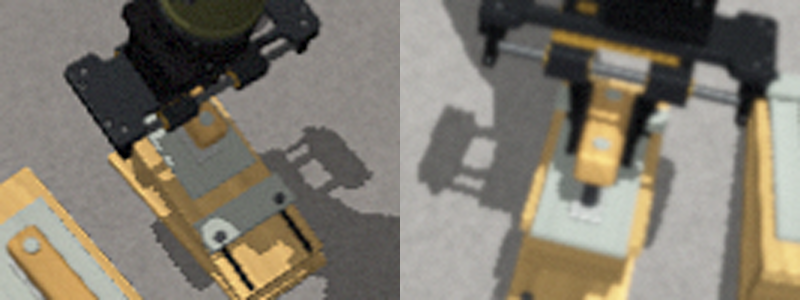

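The narrow blade hovers over its board, parallel and centred. Its low edge, at side crop (190,195)–(260,160), is upslope of the lip. I'll lower it.

>>> drive_tool(angular=[[0, 0, 0], [0, 0, 0], [0, 0, 0], [0, 0, 0], [0, 0, 0], [0, 0, 0]], delta_pos=[[0, 0, 0.3], [0, 0, 0.3], [0, 0, 0.2], [0, 0, 0.1], [0, 0, 0.1], [0, 0, 0]], gripper=[2.0, 2.0, 2.0, 2.0, 2.0, 2.0])

```text
time_s: 20.8
tool_pos: [0.6419, 0.0517, 0.1255]
tool_rot: [179.9, -22.0, -15.1]
force: [-5.3, 0.4, 2.3]
grip_width: 0.0281
grasp_force: 25.0
```

>>> drive_tool(angular=[[0, 0, 0], [0, 0, 0], [0, 0, 0]], delta_pos=[[0, 0, 0.1], [0, 0, 0], [0, 0, 0]], gripper=[2.0, 2.0, 2.0])

```text
time_s: 21.1
tool_pos: [0.6419, 0.0518, 0.1255]
tool_rot: [179.9, -22.1, -15.1]
force: [-11.9, -0.4, 11.4]
grip_width: 0.0277
grasp_force: 25.0
```

```bash
python3 loc.py narrow
```

```text
{'time_s': 21.1, 'qpos': [31.3514, 14.8915, -48.7965, 109.2389, 31.7225, 45.3536, -139.2912], 'tool_pos': [0.6419, 0.0518, 0.1255], 'tool_rot': [179.8681, -22.0501, -15.1188], 'force': [-11.9388, -0.3748, 11.4301], 'grip_width': 0.0277, 'grasp_force': 24.9952}
local TCP mm [165.1  -1.1  46. ] force local [-6.3 -3.5 14.9]
```

>>> drive_tool(angular=[[0, 0, 0], [0, 0, 0], [0, 0, 0], [0, 0, 0], [0, 0, 0], [0, 0, 0], [0, 0, 0], [0, 0, 0]], delta_pos=[[0, 0, -0.15], [-0.3, 0, 0], [-0.4, 0, 0], [-0.4, 0, 0], [-0.4, 0, 0], [-0.2, 0, 0], [-0.2, 0, 0], [0, 0, 0]], gripper=[2.0, 2.0, 2.0, 2.0, 2.0, 2.0, 2.0, 2.0])

```text
time_s: 21.9
tool_pos: [0.625, 0.0565, 0.1185]
tool_rot: [-180.0, -22.1, -15.1]
force: [-1.5, 1.0, 0.2]
grip_width: 0.0278
grasp_force: 25.0
```

```bash
python3 loc.py narrow
```

```text
{'time_s': 21.9, 'qpos': [31.7612, 13.1979, -49.326, 111.7523, 30.8787, 43.9363, -139.8557], 'tool_pos': [0.625, 0.0565, 0.1185], 'tool_rot': [-179.9839, -22.0791, -15.1392], 'force': [-1.4789, 1.0241, 0.2335], 'grip_width': 0.0278, 'grasp_force': 24.9968}
local TCP mm [146.1  -0.9  46.1] force local [-1.5  0.6  0.9]
```

>>> drive_tool(angular=[[0, 0, 0], [0, 0, 0], [0, 0, 0], [0, 0, 0], [0, 0, 0]], delta_pos=[[-0.2, 0, 0], [-0.2, 0, 0], [-0.2, 0, 0], [-0.1, 0, 0], [0, 0, 0]], gripper=[2.0, 2.0, 2.0, 2.0, 2.0])

```text
time_s: 22.4
tool_pos: [0.6188, 0.0581, 0.1159]
tool_rot: [-180.0, -22.1, -15.1]
force: [0.1, -0.5, 1.8]
grip_width: 0.0274
grasp_force: 25.0
```

>>> drive_tool(angular=[[0, 0, 0], [0, 0, 0], [0, 0, 0]], delta_pos=[[-0.1, 0, 0], [-0.1, 0, 0], [0, 0, 0]], gripper=[2.0, 2.0, 2.0])

```text
time_s: 22.7
tool_pos: [0.6172, 0.0586, 0.1152]
tool_rot: [-180.0, -22.1, -15.2]
force: [0.8, 0.1, 3.4]
grip_width: 0.0279
grasp_force: 25.0
```

>>> drive_tool(angular=[[0, 0, 0], [0, 0, 0], [0, 0, 0]], delta_pos=[[-0.1, 0, 0], [-0.1, 0, 0], [0, 0, 0]], gripper=[2.0, 2.0, 2.0])

```text
time_s: 23.0
tool_pos: [0.6154, 0.0591, 0.1145]
tool_rot: [-180.0, -22.1, -15.1]
force: [0.6, -0.5, 2.1]
grip_width: 0.0277
grasp_force: 25.0
```

```bash
python3 loc.py narrow
```

```text
{'time_s': 23.0, 'qpos': [31.9067, 12.2587, -49.611, 113.1365, 30.4821, 43.2108, -140.2651], 'tool_pos': [0.6154, 0.0591, 0.1145], 'tool_rot': [-179.9775, -22.0963, -15.1477], 'force': [0.5511, -0.484, 2.0878], 'grip_width': 0.0277, 'grasp_force': 24.9997}
local TCP mm [135.4  -1.   46.1] force local [ 1.4 -0.3  1.7]
```

>>> drive_tool(angular=[[0, 0, 0], [0, 0, 0], [0, 0, 0]], delta_pos=[[-0.1, 0, 0], [-0.1, 0, 0], [0, 0, 0]], gripper=[2.0, 2.0, 2.0])

```text
time_s: 23.3
tool_pos: [0.6146, 0.059, 0.1143]
tool_rot: [-179.9, -22.2, -15.2]
force: [4.8, -1.3, 1.8]
grip_width: 0.0276
grasp_force: 25.0
```

>>> drive_tool(angular=[[0, 0, 0], [0, 0, 0], [0, 0, 0]], delta_pos=[[-0.1, 0, 0], [-0.1, 0, 0], [0, 0, 0]], gripper=[2.0, 2.0, 2.0])

```text
time_s: 23.6
tool_pos: [0.6142, 0.0591, 0.1146]
tool_rot: [-179.9, -22.4, -15.2]
force: [6.9, -2.1, 2.6]
grip_width: 0.0279
grasp_force: 25.0
```

```bash
python3 loc.py narrow
```

```text
{'time_s': 23.6, 'qpos': [31.9883, 11.8978, -49.6436, 113.5087, 30.443, 42.8099, -140.4309], 'tool_pos': [0.6142, 0.0591, 0.1146], 'tool_rot': [-179.8894, -22.3681, -15.2283], 'force': [6.8544, -2.1001, 2.5609], 'grip_width': 0.0279, 'grasp_force': 24.9951}
local TCP mm [134.4  -1.2  46.6] force local [ 7.6 -0.3 -0.3]
```

>>> drive_tool(angular=[[0, 0, 0], [0, 0, 0], [0, 0, 0], [0, 0, 0]], delta_pos=[[-0.1, 0, 0.1], [-0.1, 0, 0.05], [0, 0, 0], [0, 0, 0]], gripper=[2.0, 2.0, 2.0, 2.0])

```text
time_s: 24.0
tool_pos: [0.6145, 0.0591, 0.1143]
tool_rot: [-179.9, -22.6, -15.2]
force: [5.9, -3.8, 9.9]
grip_width: 0.0277
grasp_force: 25.0
```

```bash
python3 loc.py narrow
```

```text
{'time_s': 24.0, 'qpos': [31.908, 11.8606, -49.5867, 113.6326, 30.686, 42.5954, -140.6888], 'tool_pos': [0.6145, 0.0591, 0.1143], 'tool_rot': [-179.8899, -22.5603, -15.2347], 'force': [5.9107, -3.8443, 9.8621], 'grip_width': 0.0277, 'grasp_force': 24.9986}
local TCP mm [134.6  -1.1  46.2] force local [ 9.9 -2.2  6.6]
```

>>> drive_tool(angular=[[0, 0, 0], [0, 0, 0], [0, 0, 0], [0, 0, 0], [0, 0, 0], [0, 0, 0], [0, 0, 0], [0, 0, 0], [0, 0, 0], [0, 0, 0], [0, 0, 0]], delta_pos=[[0.1, 0, -0.05], [0, 0, 0], [0, 0, 0], [0, 0, 0], [0, 0, 0], [0, 0, -2], [0, 0, -4], [0, 0, -4], [0, 0, -4], [0, 0, 0], [0, 0, 0]], gripper=[2.0, 7.0, 7.0, 7.0, 7.0, 7.0, 7.0, 7.0, 7.0, 7.0, 7.0])

```text
time_s: 25.1
tool_pos: [0.5604, 0.0738, 0.2418]
tool_rot: [180.0, -22.2, -15.1]
force: [0.9, -0.6, 0.0]
grip_width: 0.0699
grasp_force: 0.0
```

```bash
python3 loc.py narrow; python3 - <<'E'
from h import *
p=cam("wrist"); cv2.imwrite("pics/wr5.png",p["pixels"][:,:,::-1])
E
```

```text
{'time_s': 25.1, 'qpos': [39.4319, -7.0516, -52.4392, 110.7589, 6.1361, 54.1706, -121.6517], 'tool_pos': [0.5604, 0.0738, 0.2418], 'tool_rot': [179.9526, -22.1838, -15.1386], 'force': [0.8911, -0.5885, 0.0496], 'grip_width': 0.0699, 'grasp_force': 0.0}
local TCP mm [130.4  -1.  185.5] force local [ 1.  -0.3 -0.3]
```

View pics/wr5.png

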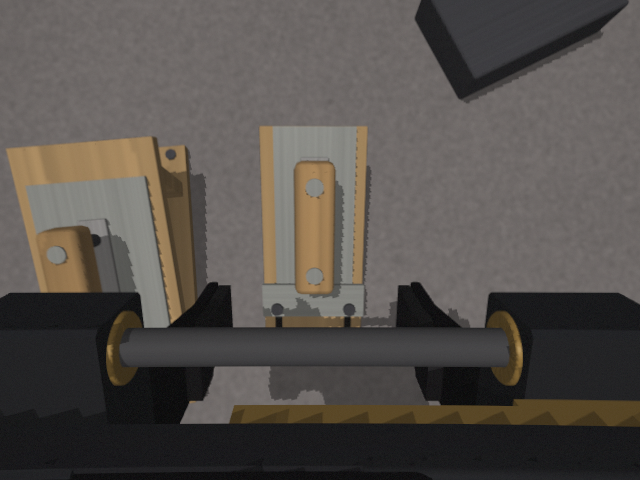

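The wrist view shows the narrow trowel centred and square, with its lower end under the lip at (265–365, 285–300). Its upper end is level with the board's top edge at (260–367, 126), and the wide trowel hasn't moved. I'll hand in.

```bash
python3 -c "
from h import *
print(env.sign_off())"
```

```text
the job is handed in; nothing more can be done
None
```

Both trowels are on the rests of their own width, pushed home against the cleats under the lips and released. I handed the job in at about 25 s; the hand-in returned no verdict.

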